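Open the eccentric lock, push the tube rack home and lock it

ROBOT

A 6-joint arm with a two-finger parallel gripper is mounted at the origin on the work surface. World frame = base frame: x ahead of the robot, y to its left, z up, the work surface at z = 0. Lengths are in m, angles in rad, forces in N, time in s.
With the tool pointing down it reaches from about 0.375 to 0.975 m from the base axis. Payload 3.8 kg.
Tool frame: the origin (TCP) lies midway between the tips of the shut fingers; the grasp point (between the pads) lies 19 mm behind it; z points along the fingers, y is the line along which they close (so a half turn about z gives the same grasp; the last joint's range is limited). The gripper opens to 88 mm and grips with 3 to 60 N. Pads are 18 mm wide; open, the fingers measure 123 mm over their backs; the gripper's body (75 mm by 187 mm) begins 45 mm behind the grasp point.
Start: joints at [-1.162, 0.264, 1.604, -0, 1.274, -0.037], TCP at [0.291, -0.609, 0.239] pointing down, gripper open.
Joint ranges: [-2.63, 2.63], [-0.94, 2.18], [0.31, 2.57], [-1.31, 4.45], [0, 2.66], [-2.55, 2.55]. Speed limits (rad/s): [2.57, 2.57, 3.14, 3.14, 3.14, 3.14].

INTERFACE

Orientations are given as a rotation vector (axis times angle).
In Python, from cell import manip, inverse_kinematics, cams, order gives the robot as it stands. Calls block until the motion is done:
- manip.move_pose(position, orientation): joint-space move of the TCP to a pose.
- manip.move_linear(position, rate=0.15, rot=None): straight line of the TCP; rot=None keeps the orientation; rate is the mean speed in m/s.
- manip.set_joints(angles): joint-space move.
- manip.set_gripper(opening, force=None): finger opening in m; force is the grip in N (None keeps the last); returns when the fingers have stopped.
- manip.dwell(seconds).
- inverse_kinematics(position, orientation): joint angles nearest the present ones, or None.
- manip.state(): the state.
- cams.capture(name): name is "side" or "top"; returns a dict with "image" (480x640x3 uint8, blue, green, red), "z_map" (480x640 float32, m along the optical axis (not along the pixel's ray), 0 where there is no reading), "intrinsics" (3x3 intrinsics, pixels), "k1" (the pictures are not rectified: a ray, as slopes to the right and down, at radius r is drawn at 1 + k1 r^2 times it, then the intrinsics apply), "position" and "orientation" of the camera in the world. Camera axes: x right, y down, z forward; pixel columns grow to the right and rows downward; lengths in m; the calibration is good to about 2 mm. A picture is of the moment at which its call begins.
A pose or a line that the arm cannot do raises manip.IKError and nothing moves.
- order.close_job(): hands the job in; it is judged then, once.
The state is a dict: "clock": time; "joint_pos": joint angles; "joint_velocities": joint speeds; "tau": joint torques, N m; "tool_pos": TCP position; "tcp_rot": TCP orientation; "contact_force": force on the tool from outside, world axes, zero at the start; "moment": the same for the moment, N m; "gripper_width": finger opening in m; "grasp_force": force on a finger pad.
Only numpy, scipy, OpenCV 4.12 (cv2) and the standard library are available. Lean on these libraries where they do the work, as an engineer would, in place of code of your own. Each camera call takes 0.05 s, during which the arm holds its last target. There are 200 camera calls.

TASK

Load the sliding tube rack into the autosampler: first push the lever of its eccentric lock round to the far stop, so that the cam's low side faces the lane, then push the rack forward by its near end plate until it is fully home against the back stop, and push the lever back to its near stop to lock the rack in. Only push with the outside of the fingers: do not take the knob or the plate between them, do not lift or tip the rack, and leave the vials, bottles and everything else where they stand.

Things in the scene. Friction and masses are not known exactly. Their poses are not given: they have to be found in the camera images.
- deck: fixed white autosampler deck, x -200 to 240, y -190 to 190 mm about its origin (on the bench); its top is 30 mm above the bench. The rack lane runs along its +x (away from the robot), centre line y = -30 mm, between rails 99 mm apart. A full rack right of the lane (caps 75 mm over the deck) and three rinse cups at far left stay. Housing across the far end from x = 183 mm, sampling arm on its right (225 mm over the bench)
- back_stop (a point): middle of the near face of the lane's low back stop, 10 mm above the deck (at x = 151 mm in the deck frame). Fully home, the carrier's far edge is against it
- lock_pivot (a point): upright axis of the eccentric lock, left of the lane (x = -30, y = 63 mm in the deck frame), at the cam's top face 29 mm above the deck. The cam is a steel disc, 60 mm across, 12 mm thick, bored 12 mm off centre: high point 42 mm, low point 18 mm from the axis. Two pins 45 mm tall stop the lever at the ends of its swing
- cam (a joint): lock angle, rad, growing clockwise from above. 0: locked, lever at the near pin, high point barring the roller. 2.2: lever at the far pin, low side to the lane, roller passes with 7 mm to spare (blocked below about 1.7). Needs about 1.5 N at the knob; stays where left. Lever direction: 150 degrees minus this, counter-clockwise from the deck's +x; it swings on the outer (left) side, never over the lane
- cam_knob (a point): upright round black knob at the end of the lock's lever, 24 mm across, 85 mm from the lock's axis, standing from 44 to 74 mm above the deck; this point is on its centre line 61 mm above the deck. The lever is a flat bar 12 mm wide, 36 to 44 mm above the deck
- rack: sliding rack carrier: aluminium plate 196 x 96 x 8 mm, loose in the lane, carrying a white rack (from 33 mm behind the origin to 93 mm ahead, caps 79 mm above the deck); 0.3 to 0.65 kg, slides at 1 to 7 N. Origin: centre of its underside, x forward along the lane. Starts 76 to 106 mm short of home; home, its origin is at x = 53 mm in the deck frame
- push_face (a point): centre of the near face of the carrier's push plate, 35 mm above the deck: an upright aluminium plate 8 mm thick, 70 mm wide, 8 to 58 mm above the deck, across the carrier's near end. Push it along the deck's +x. Home, this point is at x = -47 mm in the deck frame
- rack_roller (a point): the carrier's follower: upright steel roller 16 mm across, 16 to 29 mm above the deck, on an ear at the carrier's left side, 50 mm ahead of the push face and 55 mm left of the carrier's centre line. The locked cam bars it; once it is past, the cam can be turned back behind it
- vial_near: bystander: loose glass vial 28 mm across, 55 mm tall, standing on the deck's near left corner; origin under its centre
- vial_far: bystander: loose amber vial 28 mm across, 55 mm tall, standing on the deck behind the lever's sweep; origin under its centre
- tray: bystander: loose cream open tray 240 x 170 x 45 mm on the bench to the right; origin under its centre
- bottle_a: bystander: white bottle 64 mm across, 130 mm tall, in the cream tray
- bottle_b: bystander: white bottle 52 mm across, 100 mm tall, in the cream tray
- tube_red: bystander: red-capped tube 29 mm across, 115 mm tall, in the cream tray
- bottle_c: bystander: white bottle 80 mm across, 190 mm tall, on the bench to the left
- tissue_box: bystander: white and green tissue box 110 x 140 x 75 mm on the bench to the left
Mind the look-alikes: they are no part of the job. Leave any yellow look-alike of the rack alone.

How it is judged:
By the outcome, as a careful person would: the job done as asked, in the order asked, and still so for the second after the job is handed in, with the robot touching nothing.
It also fails if it takes over 67 s, if anything falls off the work surface, if the arm or the gripper's body presses on something with over 40 N, if the wrist force passes 120 N, or if a joint passes its speed limit or range.

## Working session

There is one attempt and no reset: what is moved stays moved. The work goes in short steps, each a Python script; the robot and the scene stay as the last script left them, time stands still between calls to the robot, and variables do not carry over. Pictures are saved under pics/ and viewed, at most 10 in all, crops included, and the job is handed in when it is done.

```bash
ls; mkdir -p pics; python3 - <<'E'
from cell import manip, cams
import cv2,numpy as np
for n in("top","side"):
    c=cams.capture(n);cv2.imwrite(f"pics/{n}0.png",c["image"]);np.save(f"/tmp/{n}0.npy",c,allow_pickle=True)
    print(n,c["intrinsics"].tolist(),c["k1"],c["position"],c["orientation"],(c["z_map"]>0).mean())
print(manip.state())
E
```

```text
pics
top [[438.82272557183813, 0.0, 322.694499494299], [0.0, 438.82272557183813, 239.0750972114211], [0.0, 0.0, 1.0]] -0.09073005962272011 [ 0.42599837 -0.01059387  1.10090159] [-2.17799309  2.21542709 -0.10312317] 0.9958528645833333
side [[574.3906852984168, 0.0, 319.63561151656984], [0.0, 574.3906852984168, 229.1790669111817], [0.0, 0.0, 1.0]] -0.0010180086743832428 [0.30823287 0.97578643 1.18077529] [-0.27822991  2.83787307 -1.12700162] 0.9959798177083333
{'clock': 0.1, 'joint_pos': array([-1.16191434e+00,  2.64663963e-01,  1.60521991e+00,  4.50808215e-06,
        1.27368454e+00, -3.68690210e-02]), 'joint_velocities': array([ 0.00168875, -0.00185802, -0.00365819, -0.00092712,  0.00218342,
       -0.00064442]), 'tau': array([ 1.72196555e-04, -5.03619039e+01, -3.58070469e+01,  7.32296216e-02,
        2.33214861e-02, -4.31790454e-05]), 'tool_pos': array([ 0.29078464, -0.60845702,  0.23753129]), 'tcp_rot': array([-3.06199415e+00, -6.93970265e-01,  5.66948853e-04]), 'contact_force': array([-0.16246961, -0.78550096, -0.29897685]), 'moment': array([-0.0141392 ,  0.04106723,  0.00236064]), 'grasp_force': 0.0, 'gripper_width': 0.08805747601214815}
```

View pics/top0.png

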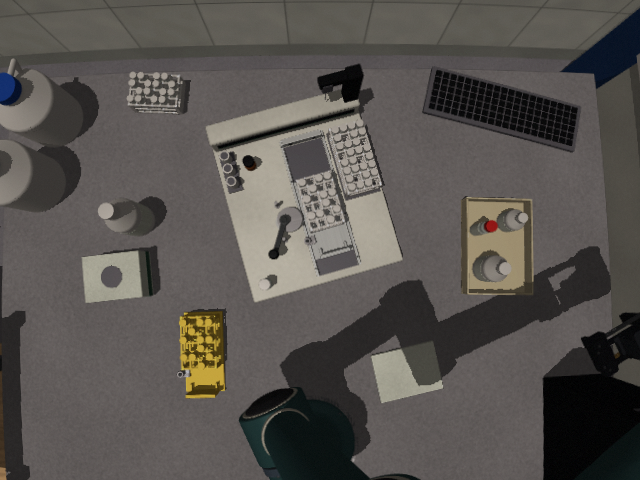

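View pics/side0.png

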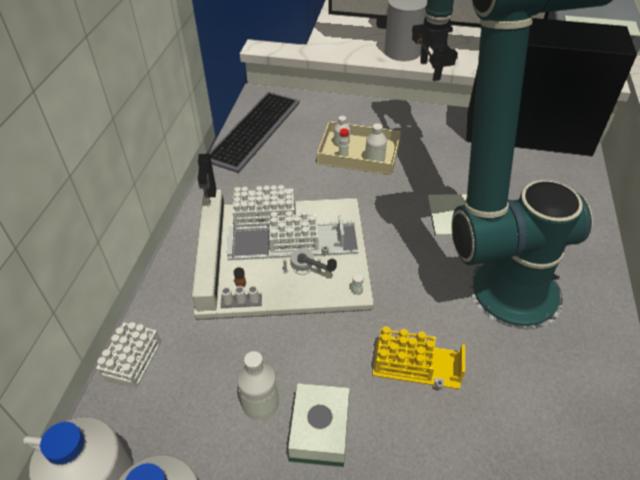

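The top view shows the deck with corners at about (207,127), (254,300) and (402,258). The knob is at (273,254), the cam at (290,218) and the white rack in the lane at (320,205), with its push plate near (335,240). The full rack is at (355,160), vial_near at (265,284) and the amber vial at (250,162).

Candidates:
- **Rack:** white lane rack (320,215), full rack (355,160), yellow look-alike (203,355) or bench rack (155,92). I choose the lane rack on the deck.
- **Knob:** black (273,254), amber vial (250,162) or yellow's roller (183,374). I choose (273,254).

```bash
cat > h.py <<'E'
import numpy as np,cv2
from scipy.spatial.transform import Rotation as R
def rays(c,uv):
    n=cv2.undistortPoints(np.float64(uv).reshape(-1,1,2),c["intrinsics"],np.array([c["k1"],0,0,0.]))[:,0]
    return np.c_[n,np.ones(len(n))]
def world(c,uv,z): return (rays(c,uv)*np.reshape(z,(-1,1)))@R.from_rotvec(c["orientation"]).as_matrix().T+c["position"]
def plane(c,uv,h):
    d=rays(c,uv)@R.from_rotvec(c["orientation"]).as_matrix().T
    return c["position"]+d*((h-c["position"][2])/d[:,2])[:,None]
def cloud(c):
    v,u=np.mgrid[:480,:640]; return world(c,np.c_[u.ravel(),v.ravel()],c["z_map"].ravel()).reshape(480,640,3)
E
python3 - <<'E'
from h import *
for n in("top","side"):
    c=np.load(f"/tmp/{n}0.npy",allow_pickle=True).item();P=cloud(c)
    box=(P[...,0]>.3)&(P[...,0]<.95)&(P[...,1]>-.22)&(P[...,1]<.32)&(P[...,2]>.02)&(P[...,2]<.2)
    m=cv2.morphologyEx(box.astype(np.uint8),cv2.MORPH_OPEN,np.ones((3,3)))
    k,l,s,_=cv2.connectedComponentsWithStats(m);i=1+np.argmax(s[1:,4]);m=l==i
    r=cv2.minAreaRect(np.float32(P[m][:,:2]*1000));print(n,r,cv2.boxPoints(r).tolist(),s[i])
    z=P[m][:,2];print("deck z",np.median(z[(z>.02)&(z<.042)]))
    g=P[(P[...,0]>.3)&(P[...,0]<.9)&(P[...,1]>.35)];print("bench z",np.median(g[:,2]))
    b=c["image"].max(2)<50; kb=b&m&(P[...,2]>.06); print("dark",[(np.median(P[l2==j],axis=0).round(3).tolist(),st[j].tolist()) for k2,l2,st,_ in [cv2.connectedComponentsWithStats(kb.astype(np.uint8))] for j in range(1,k2) if st[j,4]>8])
E
```

```text
top ((607.5827026367188, 6.5345306396484375), (436.4843444824219, 380.7633972167969), 14.758942604064941) [[348.0408630371094, 135.0369873046875], [445.0414733886719, -233.16357421875], [867.12451171875, -121.96792602539062], [770.1239013671875, 246.23263549804688]] [  206    83   192   219 28131]
deck z 0.031358243918264916
bench z 0.0029415260318903513
dark [([0.825, -0.101, 0.148], [341, 83, 20, 19, 299]), ([0.811, -0.049, 0.19], [322, 88, 11, 5, 37]), ([0.766, 0.053, 0.075], [217, 109, 138, 40, 522]), ([0.684, 0.137, 0.085], [243, 156, 12, 12, 112]), ([0.502, 0.067, 0.076], [269, 215, 21, 44, 247])]
side ((605.6748657226562, 6.9091949462890625), (438.6932373046875, 388.5723876953125), 14.769996643066406) [[344.044921875, 138.85548400878906], [443.1072998046875, -236.87730407714844], [867.3048095703125, -125.03709411621094], [768.242431640625, 250.69569396972656]] [  192   170   182   146 19813]
deck z 0.030411129808560533
bench z 0.002355912311629238
dark [([0.821, -0.09, 0.134], [205, 170, 11, 27, 160]), ([0.46, 0.088, 0.1], [327, 260, 9, 10, 58]), ([0.68, 0.145, 0.084], [235, 269, 8, 9, 64])]
```

```bash
python3 - <<'E'
import cv2
a=cv2.imread("pics/top0.png")[190:300,230:380];b=cv2.imread("pics/side0.png")[180:310,215:375]
a=cv2.resize(a,(545,400),interpolation=2);a=a[:, :400] if 0 else a
cv2.imwrite("pics/crop.png",cv2.resize(cv2.hconcat([cv2.resize(a,(400,293)),cv2.resize(b,(360,293))]),None,fx=1,fy=1))
E
```

```text
(no output)
```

View pics/crop.png

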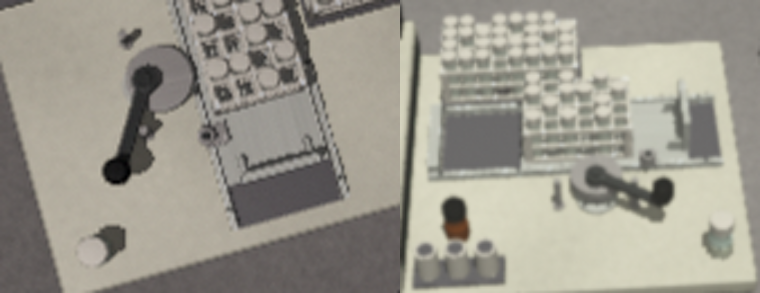

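The crop confirms the choice. The lever and black knob sit at crop (117,170), with the near pin just inside at (150,128) and the far pin at (130,37). The roller is at (208,133) and the upright plate at (285,165). Next I measure these in the deck frame from both views.

```bash
cat >> h.py <<'E'
TH=np.radians(14.76);O=np.array([.5873-.0005,.0016]);RD=np.array([[np.cos(TH),-np.sin(TH)],[np.sin(TH),np.cos(TH)]])
def d2w(p): return RD@np.asarray(p)+O
def w2d(P):
    P=np.array(P,float);P[...,:2]=(P[...,:2]-O)@RD;return P
E
python3 - <<'E'
from h import *
for n in("top","side"):
    c=np.load(f"/tmp/{n}0.npy",allow_pickle=True).item();P=w2d(cloud(c));x,y,z=np.moveaxis(P,2,0);dark=c["image"].max(2)<60
    def rep(t,m):
        v,u=np.nonzero(m);q=P[m]
        if len(q):print(n,t,len(q),"px",u.mean().round(1),v.mean().round(1),"med",(1000*np.median(q,0)).round(1),"ext",(1000*np.percentile(q,[3,97],axis=0)).round(0).tolist())
    rep("knob top",dark&(abs(x+.104)<.03)&(abs(y-.105)<.035)&(z>.096)&(z<.12))
    rep("plate top",(x>-.175)&(x<-.09)&(abs(y+.03)<.045)&(z>.078)&(z<.1))
    rep("pivot hub",dark&(abs(x+.03)<.02)&(abs(y-.063)<.02)&(z>.06))
    rep("vial near",(x<-.13)&(y>.09)&(z>.07)&(z<.1)); rep("vial far",(x>.09)&(x<.16)&(y>.07)&(y<.14)&(z>.07))
    rep("rack caps",(x>-.12)&(x<.12)&(y>-.08)&(y<.018)&(z>.1)&(z<.12)); rep("housing",(x>.18)&(y>0)&(z>.04)&(z<.3))
    rep("roller",(x>-.12)&(x<-.06)&(y>.021)&(y<.034)&(z>.05)&(z<.07))
    rep("rail/lane floor left",(x>-.19)&(x<-.16)&(y>.01)&(y<.03)&(z>.032)&(z<.06))
# knob top by plane ray in top view
from h import *
for n in("top","side"):
    c=np.load(f"/tmp/{n}0.npy",allow_pickle=True).item();u,v=((273,254),(332,265))[n=="side"]
    g=c["image"].max(2)[v-9:v+10,u-9:u+10];print(n);print((g//10)[::1])
E
```

```text
top knob top 70 px 273.3 253.9 med [-99.1 105.3 104.7] ext [[-109.0, 96.0, 100.0], [-90.0, 114.0, 108.0]]
top plate top 108 px 334.7 252.9 med [-134.3  -30.9   88.5] ext [[-138.0, -63.0, 85.0], [-130.0, 2.0, 92.0]]
top pivot hub 116 px 283.9 221.9 med [-30.5  64.3  74.9] ext [[-49.0, 51.0, 61.0], [-16.0, 76.0, 81.0]]
top vial near 813 px 217.3 341.8 med [-241.9  320.1   80.4] ext [[-526.0, 97.0, 73.0], [-152.0, 370.0, 90.0]]
top vial far 115 px 248.2 160.7 med [129.7 105.9  85.2] ext [[119.0, 94.0, 75.0], [143.0, 117.0, 89.0]]
top rack caps 605 px 320.1 197.2 med [ -0.7 -36.8 109.7] ext [[-61.0, -66.0, 104.0], [47.0, 5.0, 113.0]]
top housing 11147 px 88.4 125.1 med [331.8 537.3 117.2] ext [[186.0, 29.0, 48.0], [442.0, 629.0, 223.0]]
top roller 28 px 306.0 241.4 med [-89.   25.5  59.6] ext [[-95.0, 21.0, 52.0], [-82.0, 31.0, 63.0]]
top rail/lane floor left 39 px 317.7 274.9 med [-171.2   21.    34.8] ext [[-189.0, 12.0, 32.0], [-161.0, 28.0, 43.0]]
side knob top 47 px 331.6 263.2 med [-102.3  114.3  102.6] ext [[-110.0, 104.0, 97.0], [-93.0, 121.0, 106.0]]
side plate top 69 px 340.8 2
[... 2323 characters left out ...]
 4  4  5  4  4  4  5 10 19 21 21 21 21]
 [ 9 12 15 16 10  5  4  4  5  5  4  4  5 10 19 21 21 21 21]
 [ 7  8  9  9  6  4  4  4  4  4  4  4  4 11 19 21 21 21 21]
 [ 7  7  7  6  4  4  4  4  4  4  4  4  5 11 19 21 21 21 21]
 [ 7  7  7  5  4  4  4  4  4  4  4  4  7 14 19 21 21 21 21]
 [ 9  7  7  5  5  4  4  4  4  4  4  5 10 17 20 21 21 21 21]
 [15 12  9  6  5  5  4  4  4  4  5  9 15 20 21 21 21 21 21]
 [20 17 12  8  7  6  5  5  5  7  9 14 19 21 21 21 21 21 21]
 [18 17 13 10  9  8  7  6  9 13 16 19 21 21 21 21 21 21 21]
 [13 12 11 10 10 10  9  9 12 18 20 21 21 21 21 21 21 21 21]
 [10 10 10 10 11 11 10 10 12 17 20 21 21 21 21 21 21 21 21]
 [10 10 10 10 11 11 11 10 11 14 19 21 21 21 21 21 21 21 21]]
```

The measurements agree with the geometry given: knob at (-101,106) against an expected (-104,105), push face at about -139 (92 mm short of home), roller at -89, and heights within 2 mm. First I push the lever.

```bash
cat >> h.py <<'E'
PIV=np.array([-.030,.063])
def rot(a):  # tool down, tool x at deck angle a (rad)
    return (R.from_euler('z',a+TH)*R.from_euler('x',np.pi)).as_rotvec()
def pose(a_lever,side,z,gap=0.,r=.085):
    """TCP pusher rigid with lever at deck angle a_lever; side +1: CCW of knob, -1: CW"""
    e=np.array([np.cos(a_lever),np.sin(a_lever)]);t=np.array([-e[1],e[0]])*side
    p=d2w(PIV+r*e+t*(.0295+gap));return np.r_[p,z],rot(a_lever)
def swing(manip,a0,a1,side,z,step,rate,fmax):
    n=max(1,int(np.ceil(abs(a1-a0)/step)))
    for a in np.linspace(a0,a1,n+1)[1:]:
        p,o=pose(a,side,z);manip.move_linear(p,rate=rate,rot=o);s=manip.state();f=s["contact_force"]
        t=side*np.array([-np.sin(a+TH),np.cos(a+TH)]);ft=f[:2]@t
        print("cam %.2f ft %.1f F %s t %.1f"%(np.radians(150)-a,ft,f.round(1),s["clock"]),flush=True)
        if ft>fmax: return a
    return a1
E
python3 - <<'E'
from h import *
from cell import manip,cams,inverse_kinematics
A=np.radians(150);Z=.086
manip.set_gripper(0.)
p,o=pose(A,1,.20,.014);manip.move_pose(p,o)
s=manip.state();print(s["tool_pos"],p,s["joint_pos"].round(2),s["clock"])
p[2]=Z;manip.move_linear(p,rate=.15);print(manip.state()["contact_force"],manip.state()["gripper_width"])
a=swing(manip,A+.15,A-1.9,1,Z,.2,.08,14)
E
```

```text
[0.44872004 0.03471654 0.20016748] [0.44829404 0.03525107 0.2       ] [ 0.02 -0.14  2.11 -0.    1.18 -1.28] 3.7667
[-0.95586489 -0.61270309  0.18928744] 0.0003080785736166506
cam 0.04 ft 0.1 F [-0.3 -0.  -0.3] t 5.0
cam 0.22 ft 0.2 F [-0.  -0.2 -0.2] t 5.4
cam 0.41 ft 0.1 F [ 0.3 -0.4  0.9] t 5.8
cam 0.60 ft 0.3 F [ 0.3 -0.8 -0. ] t 6.1
cam 0.78 ft 0.5 F [-0.2 -0.6  0. ] t 6.5
cam 0.97 ft 0.8 F [-0.7 -0.3  0.5] t 6.8
cam 1.15 ft -0.0 F [-0.1  0.5  0.3] t 7.2
cam 1.34 ft -0.3 F [ 0.3 -0.   0.2] t 7.5
cam 1.53 ft -0.3 F [ 0.1 -1.1 -0.6] t 7.9
cam 1.71 ft 0.2 F [-0.4 -0.2 -0.8] t 8.3
cam 1.90 ft -0.2 F [-0.1 -0.4  0.9] t 8.6
```

```bash
python3 - <<'E'
from h import *
from cell import manip,cams
ims=[]
for n,(y,x) in (("top",(150,200)),("side",(170,190))):
    c=cams.capture(n);np.save(f"/tmp/{n}1.npy",c,allow_pickle=True);ims.append(cv2.resize(c["image"][y:y+150,x:x+200],(400,300)))
cv2.imwrite("pics/s1.png",cv2.hconcat(ims))
E
```

```text
(no output)
```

View pics/s1.png

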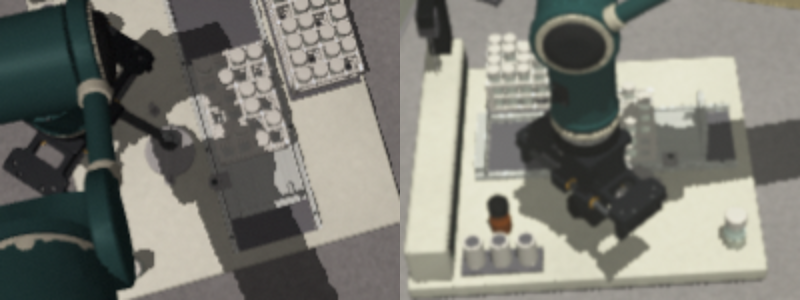

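The picture shows the lever at crop (165,138)→(115,105), carried round by the fingers. I continue gently to the stop.

```bash
python3 - <<'E'
from h import *
from cell import manip,cams
A=np.radians(150);Z=.086
a=swing(manip,A-1.9,A-2.3,1,Z,.05,.05,6)
E
```

```text
cam 1.95 ft 0.5 F [-0.2  0.5 -0.6] t 9.0
cam 2.00 ft -0.2 F [ 0.  -0.2  0.3] t 9.2
cam 2.05 ft 0.1 F [-0.2 -0.1 -0. ] t 9.5
cam 2.10 ft 0.2 F [-0.4 -0.1 -0.1] t 9.7
cam 2.15 ft -1.5 F [ 1.4 -0.8 -0.7] t 10.0
cam 2.20 ft -0.3 F [ 0.  -0.3  0.3] t 10.2
cam 2.25 ft 0.0 F [-0.2 -0.1  0.6] t 10.5
cam 2.30 ft 8.1 F [-4.8  6.5  4. ] t 10.7
```

The stop is felt at 8 N. I back off, lift, move behind the rack and look.

```bash
python3 - <<'E'
from h import *
from cell import manip,cams
A=np.radians(150)
p,o=pose(A-2.3,1,.086,.02);manip.move_linear(p,rate=.1)
p[2]=.2;manip.move_linear(p,rate=.25)
q=np.r_[d2w([-.187,-.030]),.2];manip.move_pose(q,rot(0))
s=manip.state();print(s["tool_pos"],q,s["joint_pos"].round(2),s["clock"])
ims=[]
for n,(y,x) in (("top",(150,200)),("side",(170,190))):
    c=cams.capture(n);np.save(f"/tmp/{n}2.npy",c,allow_pickle=True);ims.append(cv2.resize(c["image"][y:y+150,x:x+200],(400,300)))
cv2.imwrite("pics/s2.png",cv2.hconcat(ims))
E
```

```text
[ 0.41422611 -0.07474223  0.19984814] [ 0.41361384 -0.07505217  0.2       ] [-0.24 -0.21  2.16  0.    1.19  1.07] 12.7583
```

View pics/s2.png

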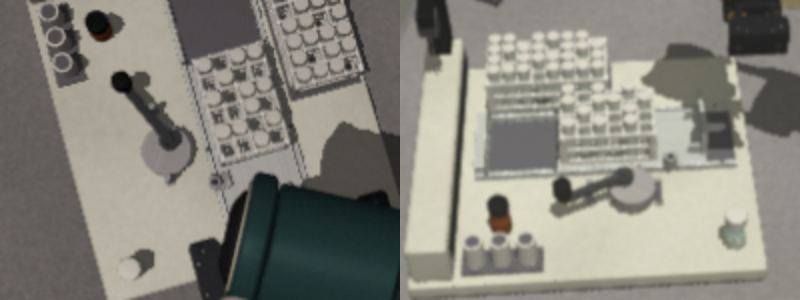

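The lever now lies against the far pin (knob at crop (122,82)) and the cam bulges outward, so the lane is free. Now I push the rack.

```bash
python3 - <<'E'
from h import *
from cell import manip,cams
u=RD[:,0]
p=lambda x,z=.052:np.r_[d2w([x,-.030]),z]
manip.move_linear(p(-.187),rate=.15)
xs=list(np.arange(-.150,-.0659,.012))+list(np.arange(-.064,-.044,.002))
for x in xs:
    manip.move_linear(p(x),rate=.06);s=manip.state();f=s["contact_force"];fx=-f[:2]@u
    print("x %.3f act %.4f fx %.1f F %s t %.1f"%(x,w2d(s["tool_pos"])[0],fx,f.round(1),s["clock"]))
    if fx>(12 if x>-.066 else 18): break
E
```

```text
x -0.150 act -0.1503 fx 0.0 F [-0.   0.1 -0.1] t 14.8
x -0.138 act -0.1380 fx 0.3 F [-0.3  0.   0.1] t 15.1
x -0.126 act -0.1257 fx -0.1 F [ 0.2 -0.5  0.2] t 15.5
x -0.114 act -0.1137 fx 0.4 F [-0.6  0.7  0.8] t 15.8
x -0.102 act -0.1017 fx -0.1 F [ 0.2 -0.3  1. ] t 16.2
x -0.090 act -0.0897 fx 0.1 F [-0.2  0.1 -0.1] t 16.5
x -0.078 act -0.0776 fx -0.1 F [ 0.2 -0.3 -0.1] t 16.9
x -0.066 act -0.0657 fx -0.5 F [ 0.4  0.4 -0.3] t 17.2
x -0.064 act -0.0650 fx 5.0 F [-4.9 -1.2  4.1] t 17.5
x -0.062 act -0.0628 fx 5.3 F [-5.2 -0.8  3.1] t 17.7
x -0.060 act -0.0604 fx 4.4 F [-4.1 -1.8  0.7] t 18.0
x -0.058 act -0.0580 fx 2.6 F [-2.4 -1.2  0. ] t 18.2
x -0.056 act -0.0559 fx 2.0 F [-2.  -0.3 -1. ] t 18.5
x -0.054 act -0.0538 fx 1.5 F [-1.4 -0.7  0.1] t 18.7
x -0.052 act -0.0533 fx 7.1 F [-6.8 -2.2  3. ] t 19.0
x -0.050 act -0.0534 fx 14.0 F [-13.3  -4.7   9.9] t 19.2
```

The fingers stopped firmly at -53 mm (expected about -56). I back off, go to the lever's far side and check both.

```bash
python3 - <<'E'
from h import *
from cell import manip,cams
manip.move_linear(np.r_[d2w([-.085,-.030]),.052],rate=.1)
manip.move_linear(np.r_[d2w([-.095,-.030]),.2],rate=.25)
manip.move_pose(np.r_[d2w([-.187,-.030]),.2],rot(0))
ims=[]
for n,(y,x) in (("top",(120,200)),("side",(170,190))):
    c=cams.capture(n);np.save(f"/tmp/{n}3.npy",c,allow_pickle=True);ims.append(cv2.resize(c["image"][y:y+150,x:x+200],(400,300)))
    P=w2d(cloud(c));X,Y,Z=np.moveaxis(P,2,0);dark=c["image"].max(2)<60
    for t,m in (("plate",(X>-.09)&(X<-.02)&(abs(Y+.03)<.045)&(Z>.078)&(Z<.095)),("knob",dark&(abs(X-.05)<.04)&(abs(Y-.1)<.04)&(Z>.096)&(Z<.12)),("caps",(X>-.12)&(X<.15)&(Y>-.08)&(Y<.018)&(Z>.1)&(Z<.12))):
        if m.any():print(n,t,m.sum(),(1000*np.median(P[m],0)).round(1),(1000*np.percentile(P[m],[3,97],axis=0)).round(0).tolist())
cv2.imwrite("pics/s3.png",cv2.hconcat(ims));print(manip.state()["clock"])
E
```

```text
top plate 116 [-40.2 -31.7  88.8] [[-44.0, -63.0, 81.0], [-36.0, 2.0, 93.0]]
top knob 74 [ 50.4  96.1 104.2] [[41.0, 87.0, 99.0], [59.0, 104.0, 108.0]]
top caps 618 [ 94.1 -37.3 109.8] [[34.0, -67.0, 104.0], [143.0, 5.0, 113.0]]
side plate 68 [-42.  -24.8  87.6] [[-46.0, -63.0, 81.0], [-39.0, 6.0, 91.0]]
side knob 45 [ 48.2 104.1 102.2] [[40.0, 95.0, 97.0], [56.0, 111.0, 107.0]]
side caps 463 [ 91.3 -32.1 107.4] [[32.0, -65.0, 101.0], [139.0, 8.0, 113.0]]
21.0083
```

View pics/s3.png

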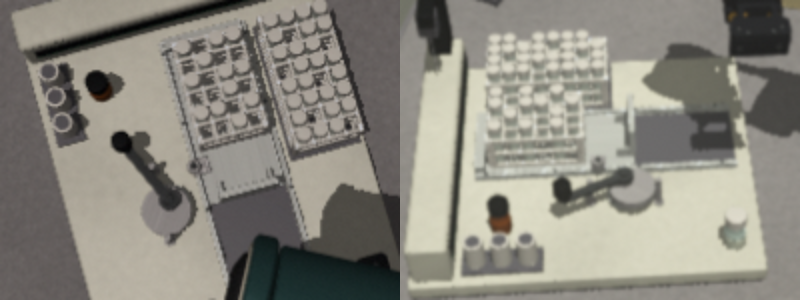

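The plate moved 94 mm to home and the roller is past the cam. The lever is still at 23° on the far pin (knob at crop (122,142)) and the vials are undisturbed. I push the lever back.

```bash
python3 - <<'E'
from h import *
from cell import manip,cams
A=np.radians(150);Z=.086
p,o=pose(A-2.2,-1,.2,.014);manip.move_pose(p,o)
s=manip.state();print(w2d(s["tool_pos"]),s["joint_pos"].round(2),s["clock"])
p[2]=Z;manip.move_linear(p,rate=.15);print(manip.state()["contact_force"])
a=swing(manip,A-2.35,A-.25,-1,Z,.2,.08,14)
a=swing(manip,a,A+.15,-1,Z,.05,.05,7)
p,o=pose(a,-1,Z,.02);manip.move_linear(p,rate=.1)
p[2]=.2;manip.move_linear(p,rate=.25)
manip.set_joints([-1.0,-.2,2.1,0,1.2,0])
ims=[]
for n,(y,x) in (("top",(120,200)),("side",(170,190))):
    c=cams.capture(n);ims.append(cv2.resize(c["image"][y:y+180,x:x+240],(400,300)))
    P=w2d(cloud(c));X,Y,Zz=np.moveaxis(P,2,0);dark=c["image"].max(2)<60
    for t,m in (("plate",(X>-.09)&(X<-.02)&(abs(Y+.03)<.045)&(Zz>.078)&(Zz<.095)),("knob",dark&(abs(X+.104)<.03)&(abs(Y-.105)<.035)&(Zz>.096)&(Zz<.12))):
        if m.any():print(n,t,m.sum(),(1000*np.median(P[m],0)).round(1))
cv2.imwrite("pics/s4.png",cv2.hconcat(ims));print(manip.state()["clock"])
E
```

```text
[0.06457383 0.05741622 0.1995959 ] [ 0.08  0.22  1.73 -0.    1.19  0.97] 22.05
[0.6787619  0.54665104 0.41621777]
cam 2.16 ft 0.4 F [-0.1 -0.6  0. ] t 23.3
cam 1.97 ft 0.1 F [-0.9 -1.2 -0.3] t 23.7
cam 1.78 ft -1.2 F [-1.5 -0.1 -0.4] t 24.1
cam 1.59 ft 0.1 F [ 0.1 -0.1  0.5] t 24.4
cam 1.40 ft 0.3 F [0.3 0.1 0.8] t 24.8
cam 1.20 ft 0.2 F [ 0.2 -0.1 -0.5] t 25.2
cam 1.01 ft 0.1 F [ 0.2 -0.2  0.2] t 25.5
cam 0.82 ft -0.6 F [-0.4 -0.4 -0.2] t 25.9
cam 0.63 ft 0.7 F [0.6 0.3 0.3] t 26.3
cam 0.44 ft -0.3 F [-0.1 -0.2  0.2] t 26.6
cam 0.25 ft -0.3 F [-1.7  0.6  0.5] t 27.0
cam 0.20 ft 1.2 F [ 1.   0.8 -0. ] t 27.2
cam 0.15 ft 0.6 F [0.4 0.4 0.8] t 27.5
cam 0.10 ft -1.0 F [ 0.1 -1.2  0.4] t 27.7
cam 0.05 ft 0.0 F [ 0.2 -0.1  0.1] t 28.0
cam 0.00 ft -0.3 F [-0.6 -0.1  0.4] t 28.2
cam -0.05 ft 5.1 F [ 1.5  4.9 -1.3] t 28.5
cam -0.10 ft 19.4 F [ 5.6 18.8 -6.9] t 28.7
top plate 118 [-40.3 -30.2  88.3]
top knob 72 [-100.   103.5  104.8]
side plate 69 [-42.  -24.8  87.4]
side knob 48 [-102.9  111.7  102.7]
31.6917
```

View pics/s4.png

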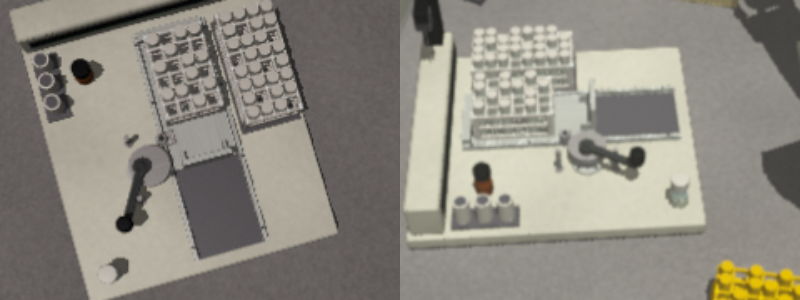

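The picture shows the lever back at the near pin (knob at crop (125,223)) and the cam's high side behind the roller. The plate is unchanged at home, both vials are standing, and the arm is clear.

```bash
python3 -c "
from cell import manip,order
manip.dwell(.3);print(order.close_job())"
```

```text
the job is handed in; nothing more can be done
None
```

I pushed the rack fully home against the back stop and locked it with the lever at its near stop; both vials still stand, the arm is clear, and I handed the job in at about 32 s of the 67 s allowed.

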